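# Let the bench winch back one notch

## Task

Let the hand winch on the bench back by exactly one notch: with a fingertip tip the pawl's ball-ended lever over, away from the crank side, until the pawl stays lifted out of the ratchet wheel; push the crank handle down until the wheel has gone back one tooth; then push the ball lever back so that the pawl drops fully into that next notch. Only push gently with the fingertips: do not grip or lift anything, do not wind the winch forward, leave everything else on the bench where it is, and finish clear of it all.

Things in the scene. Friction and masses are not known exactly. Their poses are not given: they have to be found in the camera images.
- winch: hand winch bolted to the bench, never moves. Dark base plate 150 x 240 x 8 mm, grey cheeks 150 mm high. Origin on the bench under the middle of the axle, z up; the axle runs along its x, 125 mm up. Crank on the -x side (towards the robot); ratchet wheel and pawl on the +x side, in the plane x = 46 mm. The pawl's grey bracket (x = 34, y = -108..-42 mm) is 190 mm high
- axle (a point): centre of the ratchet wheel, at (46, 0, 125) mm in the winch's frame. Bare steel wheel, 120 mm across the tooth tips, 95 mm at the roots, 12 mm thick, 12 saw teeth: one notch = 30 degrees = 0.524 rad
- wheel (a joint): turn of wheel and crank (one rigid piece), rad; grows going BACKWARD (wheel top to the winch's +y, crank handle down). At 0 a tooth bears on the pawl, which blocks going further back; starts just below 0. One notch back the pawl fits fully in the next notch anywhere from 0.36 to 0.52 (best 0.45). Stiff axle: stays where left, 3 to 4 N on the handle turns it
- crank_grip (a point): middle of the black crank handle, on its axis: 24 mm thick, along the winch's x from x = -30 to -86 mm, 110 mm from the axle, on the +y side. Crank 0.30 rad above level at wheel = 0: this point is at x = -60, y = 110 cos(0.30 - wheel), z = 125 + 110 sin(0.30 - wheel) mm in the winch's frame. Free from above: push it straight down
- pawl (a joint): turn of the pawl, rad: 0 = fully down in a notch (stop), 0.75 = fully lifted (stop). Dark hooked arm 80 mm long, pivot at (46, -80, 178) mm in the winch's frame, parallel to winch x. Nose clear of the teeth above 0.2. Its heavy ball makes it flop over: it balances at about 0.38, below that it falls down, above it falls over to 0.75 and stays up. About 1 N at the ball moves it
- pawl_knob (a point): centre of the steel ball, 26 mm in diameter, on the pawl's upright 9 mm lever, 90 mm from the pivot. With pawl = 0 at (46, -55, 264) mm in the winch's frame; pushed to the winch's -y it goes over the top and rests at (46, -121, 258) mm, pawl lifted; pushed back to +y past the top it falls and drops the pawl. Free from above and both sides
- pawl_nose (a point): middle of the underside of the pawl's nose (the hook end, 8 mm thick, 11 mm wide); with the pawl down it is at (46, 0, 175.5) mm in the winch's frame, 3 mm above the tooth roots and 9 mm below the tips
- bearing: loose bystander: steel bearing ring 52 mm across, 15 mm high, lying in front of the winch; origin under its centre
- spanner: loose bystander: steel spanner lying on the bench to the left of the way to the winch
- nut: loose bystander: round brass nut 34 mm across, 16 mm high, lying flat behind the winch's base plate; origin under its centre
- coupling: loose bystander: red painted flanged pipe coupling 68 mm across, 64 mm high, behind the winch; origin under its centre
- tin: loose bystander: bare metal can 60 mm across, 95 mm high, behind the winch; origin under its centre
- reducer: loose bystander: dark steel pipe reducer 52 mm across, 55 mm high, behind the winch; origin under its centre
- marker: loose bystander: marker pen 130 mm long, 13 mm thick, lying on the bench; origin under its centre

How it is judged:
By the outcome, as a careful person would: the job done as asked, in the order asked, and still so for the second after the job is handed in, with the robot touching nothing.
It also fails if it takes over 54 s, if anything falls off the work surface, if the arm or the gripper's body presses on something with over 40 N, if the wrist force passes 120 N, or if a joint passes its speed limit or range.

## Robot

A 6-joint arm with a two-finger parallel gripper is mounted at the origin on the work surface. World frame = base frame: x ahead of the robot, y to its left, z up, the work surface at z = 0. Lengths are in m, angles in rad, forces in N, time in s.
With the tool pointing down it reaches from about 0.425 to 0.95 m from the base axis. Payload 3.5 kg.
Tool frame: the origin (TCP) lies at the very end of the fingers, on their centre line; the grasp point (between the pads) lies 19 mm behind it; z points along the fingers, y is the line along which they close (so a half turn about z gives the same grasp; the last joint's range is limited). The gripper opens to 85 mm and grips with 20 to 120 N. Pads are 22 mm wide; open, the fingers measure 114 mm over their backs; the gripper's body (76 mm by 85 mm) begins 54 mm behind the grasp point. The pads swing forward as they close: fully open they stand 13 mm farther back than shut.
Start: joints at [1.139, 0.286, 1.577, -0, 1.279, -0.15], TCP at [0.188, 0.648, 0.197] pointing down, gripper open.
Joint ranges: [-2.77, 2.77], [-0.9, 2.22], [0.21, 2.48], [-1.53, 4.67], [0.24, 2.81], [-2.84, 2.84]. Speed limits (rad/s): [2.79, 2.79, 3.14, 3.14, 3.14, 3.14].

## Interface

Orientations are given as a unit quaternion [x, y, z, w].
In Python, from plant import get_state, read_camera, sign_off, recognise gives the robot as it stands.
- The arm moves only by the tool arm_command, never from a script. Its argument "steps" is a list of rows, each an object with "translation": the shift along the tool's x, y, z scaled (see below), a list of three; "twist": the turn, a rotation vector about the tool's x, y, z scaled (see below), a list of three; "fingers": the opening, from -1 (shut) to 1 (fully open). In form: [{"translation": [x, y, z], "twist": [rx, ry, rz], "fingers": fingers}, ...]. A call has 1 to 5 rows; each row is the pose to reach, as a shift and turn from the pose commanded when the call began, along the tool's axes at that moment; what a row does not reach only later rows make up. The controller multiplies each number of a shift by 75 cm and each number of a turn by 60 degrees. A row lasts 1/8 s, in which the tool goes at most 62.5 mm and 10.7 degrees, less where a joint would pass 70% of its speed; a pose out of reach is approached as far as the arm can. A call with a number of a shift or a turn outside -1 to 1 is refused whole. A call with a gripper value outside its range is refused whole. The fingers move at their own pace and stop on an object; "grip_force" is the grip in N (left out, the last holds). Time passes only in rows, so rows that repeat a pose let the fingers close. It gives the time, the measured TCP pose, the force, the opening and the grip force at its end, in the units of the state.
- get_state(): the state, without advancing time (a new reading comes with each control period).
- read_camera(name): name is "scene" or "top" or "wrist"; returns a dict with "pixels" (420x560x3 uint8, red, green, blue), "K" (3x3 intrinsics, pixels), "k1" (the pictures are not rectified: a ray, as slopes to the right and down, at radius r is drawn at 1 + k1 r^2 times it, then the intrinsics apply), "R" (3x3) and "t" (3): a world point X has camera coordinates R X + t; the wrist camera has in their place "T_tool_cam" (4x4, takes a point from camera to tool coordinates, whose origin is the TCP and whose axes are the flange's). Camera axes: x right, y down, z forward; pixel columns grow to the right and rows downward; lengths in m; the calibration is good to about 2 mm. A picture is of the moment at which its call begins: read the wrist's pose just before it. There is no depth.
- sign_off(): hands the job in; it is judged then, once.
Trained networks look in a picture, given as the dict that the camera call returned (one of the last four; its "shot" number tells which), for a name from the list of things; names that differ only in an ending like _2 or _b are one class to them, and where a whole thing is asked for, a point or a joint stands for the part that bears it (a point fixed in the world has none). Each returns a list of dicts, best first, with "conf" (0 to 1); they miss things now and then, are a little off and sometimes report something else, mostly with a low value. They report only what shows in the picture. A call takes as long as a camera call.
- recognise(picture, query): "point" ([row, column] in pixels, amid what is visible of it).
The state is a dict: "time": time; "qpos": joint angles; "dq": joint speeds; "joint_efforts": joint torques, N m; "eef_pos": TCP position; "tcp_rot": TCP orientation; "contact_force": force on the tool from outside, world axes, zero at the start; "wrist_torque": the same for the moment, N m; "opening": opening from 0.0 (shut) to 1.0 (fully open); "finger_force": force on a finger pad.
Only numpy, scipy, OpenCV 4.12 (cv2) and the standard library are available. Lean on these libraries where they do the work, as an engineer would, in place of code of your own. Each camera call takes 0.05 s, during which the arm holds its last target. There are 200 camera calls.

## Working session

There is one attempt and no reset: what is moved stays moved. The work goes in short steps, Python scripts to look and compute and a tool call to move; the robot and the scene stay as the last step left them, time stands still between calls to the robot, and variables do not carry over. Pictures are saved under pics/ and viewed, at most 10 in all, crops included, and the job is handed in when it is done.

Besides the shell and the picture viewer there is one more tool, called after "Emit:" as name(argument=value, ...) on one line, values as JSON. arm_command: Moves the arm, as the interface text tells. Shifts and turns lie within -1 to 1; 1 stands for 75 cm of shift or 60 degrees of turn. Its arguments: {"type":"object","properties":{"steps":{"type":"array"},"grip_force":{"type":"number"}},"required":["steps"]}

```bash
mkdir -p pics
cat > h.py <<'E'
import numpy as np,cv2
from plant import *
def proj(p,X):
    c=p["R"]@np.array(X,float)+p["t"]; s=c[:2]/c[2]; s=s*(1+p["k1"]*(s@s)); return (np.array(p["K"])@np.r_[s,1])[:2]
def save(p,f): cv2.imwrite(f,cv2.cvtColor(p["pixels"],cv2.COLOR_RGB2BGR))
E
python3 - <<'E'
from h import *
s=get_state();print({k:np.round(v,3) for k,v in s.items()})
a=[]
for n in["scene","top"]:
    p=read_camera(n);save(p,f"pics/{n}0.png");a.append(p["pixels"])
    print(n,np.round(p["K"],1).tolist(),p["k1"],np.round(p["R"],3).tolist(),np.round(p["t"],3))
    for q in["winch","axle","crank_grip","pawl_knob","pawl_nose","bearing","nut","tin","coupling","reducer","marker","spanner"]:
        print(q,[(np.round(r["point"],1).tolist(),round(r["conf"],2)) for r in recognise(p,q)[:2]])
E
```

```text
{'time': np.float64(0.0), 'qpos': array([ 1.139,  0.287,  1.578, -0.   ,  1.279, -0.15 ]), 'dq': array([ 0.002,  0.   ,  0.001, -0.   , -0.001, -0.   ]), 'joint_efforts': array([-0.0000e+00, -4.0598e+01, -2.9263e+01, -0.0000e+00,  6.0000e-03,
       -0.0000e+00]), 'eef_pos': array([0.187, 0.648, 0.195]), 'tcp_rot': array([ 0.14 ,  0.99 , -0.001, -0.   ]), 'contact_force': array([0.394, 0.061, 1.412]), 'wrist_torque': array([-0.032, -0.029,  0.01 ]), 'finger_force': np.float64(0.0), 'opening': np.float64(1.004)}
scene [[412.6, 0.0, 287.1], [0.0, 412.6, 211.9], [0.0, 0.0, 1.0]] -0.043291389877951954 [[-0.81, 0.587, 0.008], [0.326, 0.461, -0.826], [-0.488, -0.666, -0.564]] [ 0.473 -0.028  1.408]
winch [([261.0, 290.1], 0.82)]
axle [([260.0, 291.1], 0.93), ([330.2, 257.4], 0.41)]
crank_grip [([235.2, 291.7], 0.68)]
pawl_knob [([217.1, 267.8], 0.87), ([296.0, 265.7], 0.42)]
pawl_nose [([212.8, 267.2], 0.69)]
bearing []
nut [([293.7, 264.2], 0.68)]
tin [([329.6, 256.6], 0.96)]
coupling [([306.3, 222.7], 0.59), ([214.1, 266.8], 0.57)]
reducer [([260.3, 196.4], 0.81)]
marker [([201.9, 281.9], 0.51)]
spanner [([294.4, 423.6], 0.91)]
top [[531.5, 0.0, 284.6], [0.0, 531.5, 216.8], [0.0, 0.0, 1.0]] -0.1503517558234529 [[-0.007, -1.0, -0.028], [-0.996, 0.01, -0.087], [0.088, 0.027, -0.996]] [0.018 0.554 1.294]
winch [([205.9, 283.3], 0.79)]
axle [([207.1, 281.9], 0.7), ([173.5, 300.2], 0.33)]
crank_grip [([202.7, 269.2], 0.62)]
pawl_knob [([170.4, 302.6], 0.55)]
pawl_nose [([174.3, 299.6], 0.91)]
bearing [([255.2, 301.0], 0.74)]
nut []
tin [([127.6, 228.1], 0.63), ([250.5, 305.5], 0.32)]
coupling [([131.9, 288.8], 0.89)]
reducer [([132.8, 354.2], 0.53), ([200.8, 272.3], 0.51)]
marker [([288.1, 407.6], 0.6)]
spanner [([299.1, 183.0], 0.74)]
```

View pics/scene0.png

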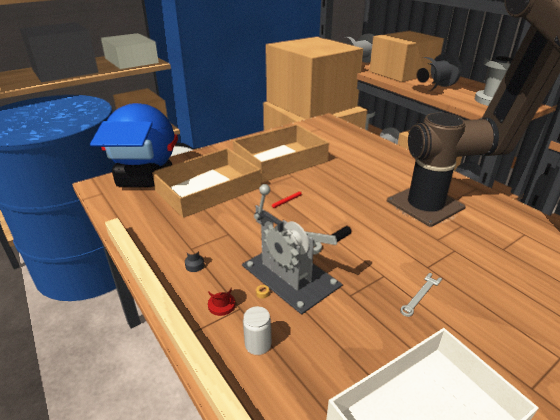

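View pics/top0.png

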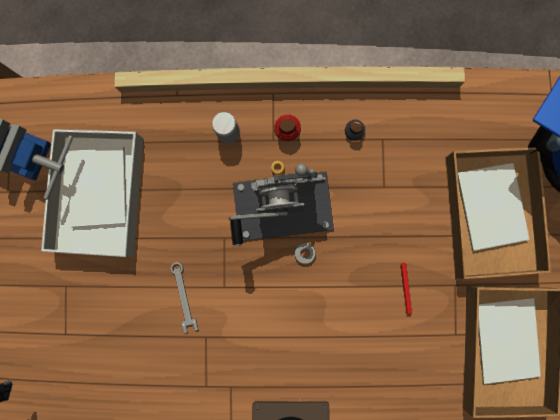

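The scene view shows the knob ball at (265,189), the crank handle at about (342,233), and plate corners near (243,268), (301,306) and (340,283), in (col,row). In the top view the knob is at (302,170), the handle at (237,231), and the plate corners at (234,181), (329,173), (334,234) and (239,241). Next I fit the winch pose and check it with an overlay.

```bash
cat > fit.py <<'E'
from h import *
from scipy.optimize import least_squares
def W(v,P):
    c,s=np.cos(v[2]),np.sin(v[2]); return np.array([v[0]+c*P[0]-s*P[1],v[1]+s*P[0]+c*P[1],P[2]])
def grip(w,x=-.06): return [x,.11*np.cos(.3-w),.125+.11*np.sin(.3-w)]
K=[.046,-.055,.264]
E
python3 - <<'E'
from fit import *
S=read_camera("scene");T=read_camera("top")
obs=[(S,K,(265,189)),(S,grip(-.03,-.086),(346,231)),(S,[.075,-.12,.008],(243,268)),(S,[.075,.12,.008],(301,306)),(S,[-.075,.12,.008],(340,283)),
(T,K,(302,170)),(T,grip(-.03,-.058),(237,231)),(T,[.075,.12,.008],(234,181)),(T,[.075,-.12,.008],(329,173)),(T,[-.075,-.12,.008],(334,234)),(T,[-.075,.12,.008],(239,241))]
f=lambda v:np.concatenate([proj(p,W(v,X))-u for p,X,u in obs])
r=least_squares(f,[.6,0,.08],loss="soft_l1");v=r.x;print(v);print(f(v).reshape(-1,2).round(1).tolist())
np.save("v.npy",v);print("knob",W(v,K),"grip",W(v,grip(-.03)))
out=[]
for p,(c0,r0,w,h) in((S,(225,170,140,150)),(T,(220,110,150,150))):
    k=4 if p is S else 4
    im=cv2.resize(cv2.cvtColor(p["pixels"],cv2.COLOR_RGB2BGR)[r0:r0+h,c0:c0+w],None,fx=2.7,fy=2.7*1,interpolation=3);k=2.7
    for X in[K,grip(-.03,-.03),grip(-.03,-.086),[.075,-.12,.008],[.075,.12,.008],[-.075,.12,.008],[-.075,-.12,.008],[.046,0,.125],[.046,0,.1755]]:
        q=(proj(p,W(v,X))-[c0,r0]+.5)*k; cv2.circle(im,tuple(q.astype(int)),3,(0,255,0),1)
    out.append(im)
cv2.imwrite("pics/ov.png",np.hstack(out));print(np.hstack(out).shape)
E
```

```text
[0.57932221 0.01537763 0.0815777 ]
[[-1.6, -1.2], [1.3, 1.1], [0.0, -6.9], [0.1, 5.4], [3.6, 0.2], [2.8, -0.5], [0.5, -0.8], [0.0, 1.4], [-0.7, 0.7], [0.1, -1.3], [-0.2, 0.3]]
knob [ 0.62965103 -0.03569105  0.264     ] grip [0.5110418  0.11420697 0.16064473]
(405, 783, 3)
```

View pics/ov.png

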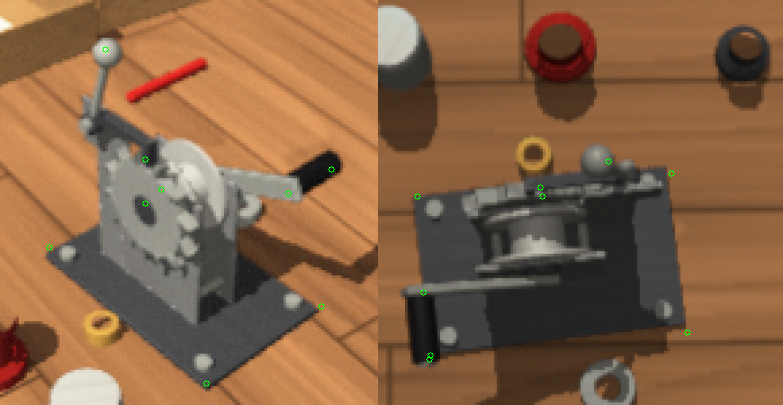

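The fit is good to a few mm, but the overlay shows the top-view ball at crop (597,159) against a prediction of (609,161), and the right plate corners about 5 crop px off. I'll refit with pixels read from the enlarged crop.

Run:
```python
from fit import *
S=read_camera("scene");T=read_camera("top")
s=lambda u,v:(u/2.7+224.5,v/2.7+169.5)
t=lambda u,v:((u-378)/2.7+219.5,v/2.7+109.5)
C=lambda a,b:[a*.075,b*.12,.008]
obs=[(S,K,s(107,51)),(S,grip(-.03,-.086),s(333,163)),(S,C(1,-1),s(46,252)),(S,C(1,1),s(207,386)),(S,C(-1,1),s(322,308)),
(T,K,t(597,159)),(T,grip(-.03,-.058),t(423,328)),(T,C(1,1),t(413,195)),(T,C(1,-1),t(667,168)),(T,C(-1,-1),t(686,326))]
def fit(o):
    f=lambda v:np.concatenate([proj(p,W(v,X))-u for p,X,u in o])
    v=least_squares(f,[.6,0,.08],loss="soft_l1").x;print(v.round(4),f(v).reshape(-1,2).round(1).tolist());return v
fit(obs[:5]);fit(obs[5:]);v=fit(obs);np.save("v.npy",v)
from scipy.optimize import least_squares as L
X=L(lambda X:np.r_[proj(S,X)-obs[0][2],proj(T,X)-obs[5][2]],W(v,K)).x;print("knob tri",X,"model",W(v,K),"grip",W(v,grip(-.03)))
```

```text
[0.5813 0.0174 0.0993] [[-1.1, 0.3], [-0.5, 2.3], [0.9, -0.4], [0.8, -0.3], [-0.0, -0.3]]
[0.5815 0.0193 0.1043] [[1.7, -0.5], [0.3, -0.7], [-0.5, 1.0], [-0.6, 0.1], [-0.5, 0.4]]
[0.5816 0.0186 0.1025] [[-0.9, 0.6], [-0.3, 2.5], [1.0, -0.1], [1.2, 0.0], [0.2, -0.1], [2.1, -0.5], [0.5, -0.9], [-0.2, 0.9], [-0.2, 0.2], [-0.2, 0.5]]
knob tri [ 0.63194228 -0.02742621  0.26705982] model [ 0.63299403 -0.03144024  0.264     ] grip [0.51128156 0.11594918 0.16064473]
```

```bash
cat > go.py <<'E'
import sys
from fit import *
from scipy.spatial.transform import Rotation as Ro
v=np.load("v.npy");s=get_state();R=Ro.from_quat(s["tcp_rot"]);p=s["eef_pos"]
c,sn=np.cos(v[2]),np.sin(v[2]);Rw=np.array([[c,-sn,0],[sn,c,0],[0,0,1]])
T=Ro.from_matrix(Rw@np.diag([-1,1,-1.]))
print("t",round(s["time"],2),"winch mm",(Rw.T@(p-[v[0],v[1],0])*1e3).round(1),"F",(Rw.T@s["contact_force"]).round(2),"twist",((R.inv()*T).as_rotvec()/np.radians(60)).round(3))
for a in sys.argv[1:]:
    X=W(v,np.array(eval(a))/1e3); print(a,X.round(3),"->",(R.inv().apply(X-p)/.75).round(4))
E
python3 go.py "[46,15,360]"
```

```text
t 1.5 winch mm [-327.4  666.8  196.8] F [ 0.13  0.55 -0.59] twist [ 0.     0.    -0.367]
[46,15,360] [0.626 0.038 0.36 ] -> [-0.7874 -0.619  -0.2175]
```

Emit:
arm_command(steps=[{"translation":[0,0,-0.08],"twist":[0,0,0],"fingers":-1},{"translation":[0,0,-0.16],"twist":[0,0,-0.1],"fingers":-1},{"translation":[-0.06,-0.05,-0.2175],"twist":[0,0,-0.2],"fingers":-1},{"translation":[-0.12,-0.1,-0.2175],"twist":[0,0,-0.3],"fingers":-1},{"translation":[-0.18,-0.15,-0.2175],"twist":[0,0,-0.367],"fingers":-1}])

```text
time: 2.12
eef_pos: [0.2866, 0.5022, 0.3616]
tcp_rot: [-0.053, 0.999, 0.001, 0.001]
contact_force: [1.2, 0.9, 0.5]
opening: 0.001
finger_force: 0.0
```

```bash
python3 go.py "[46,15,360]"
```

```text
t 2.12 winch mm [-244.   511.3  361.6] F [1.26 0.82 0.49] twist [0.002 0.002 0.003]
[46,15,360] [0.626 0.038 0.36 ] -> [-0.3843 -0.6631  0.0018]
```

Aligned. Tool −x is now winch +x, tool y is winch y, and tool z is down.

Emit:
arm_command(steps=[{"translation":[-0.04,-0.07,0],"twist":[0,0,0],"fingers":-1},{"translation":[-0.08,-0.14,0],"twist":[0,0,0],"fingers":-1},{"translation":[-0.12,-0.21,0],"twist":[0,0,0],"fingers":-1},{"translation":[-0.16,-0.28,0],"twist":[0,0,0],"fingers":-1},{"translation":[-0.2,-0.345,0],"twist":[0,0,0],"fingers":-1}])

```text
time: 2.75
eef_pos: [0.4622, 0.2595, 0.3603]
tcp_rot: [-0.051, 0.999, 0.0, 0.0]
contact_force: [0.0, -0.4, 0.6]
opening: 0.002
finger_force: 0.0
```

Emit:
arm_command(steps=[{"translation":[-0.045,-0.07,0],"twist":[0,0,0],"fingers":-1},{"translation":[-0.09,-0.14,0],"twist":[0,0,0],"fingers":-1},{"translation":[-0.135,-0.21,0],"twist":[0,0,0],"fingers":-1},{"translation":[-0.184,-0.28,0],"twist":[0,0,0],"fingers":-1},{"translation":[-0.184,-0.318,0],"twist":[0,0,0],"fingers":-1}])

```text
time: 3.38
eef_pos: [0.6246, 0.0353, 0.3584]
tcp_rot: [-0.05, 0.999, -0.0, -0.001]
contact_force: [0.7, 0.6, -1.0]
opening: -0.003
finger_force: 0.0
```

```bash
python3 go.py "[46,10,360]" "[46,10,252]"
python3 - <<'E'
from h import *
p=read_camera("scene");save(p,"pics/s1.png")
im=cv2.imread("pics/s1.png")[120:330,180:400];cv2.imwrite("pics/s1c.png",cv2.resize(im,None,fx=2.5,fy=2.5,interpolation=3))
E
```

```text
t 3.38 winch mm [ 44.5  12.3 358.4] F [ 0.79  0.53 -1.01] twist [ 0.    -0.002 -0.002]
[46,10,360] [0.626 0.033 0.36 ] -> [-0.002  -0.003  -0.0021]
[46,10,252] [0.626 0.033 0.252] -> [-0.0023 -0.003   0.1419]
```

View pics/s1c.png

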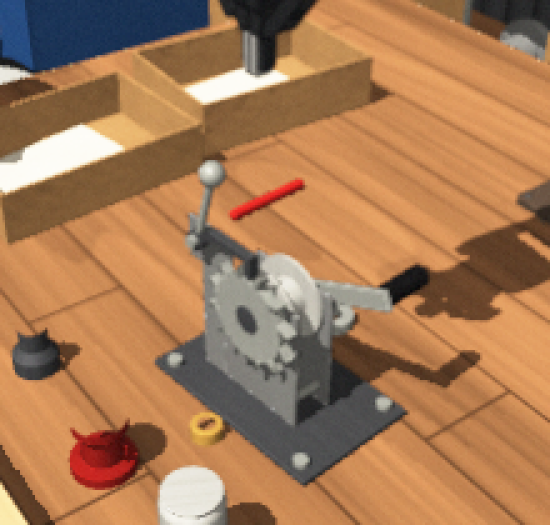

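The shut fingertips (crop (258,72)) hang above and to the +y side of the ball (210,172). I descend beside the ball.

Emit:
arm_command(steps=[{"translation":[-0.002,0,0.06],"twist":[0,0,0],"fingers":-1},{"translation":[-0.002,0,0.11],"twist":[0,0,0],"fingers":-1},{"translation":[-0.002,0,0.137],"twist":[0,0,0],"fingers":-1},{"translation":[-0.002,0,0.137],"twist":[0,0,0],"fingers":-1}])

```text
time: 3.92
eef_pos: [0.6237, 0.0387, 0.2556]
tcp_rot: [-0.051, 0.999, 0.0, -0.002]
contact_force: [-0.1, -0.8, 0.2]
opening: -0.002
finger_force: 0.0
```

Emit:
arm_command(steps=[{"translation":[0,-0.015,0],"twist":[0,0,0],"fingers":-1},{"translation":[0,-0.03,0],"twist":[0,0,0],"fingers":-1},{"translation":[0,-0.04,0],"twist":[0,0,0],"fingers":-1},{"translation":[0,-0.05,0],"twist":[0,0,0],"fingers":-1},{"translation":[0,-0.06,0],"twist":[0,0,0],"fingers":-1}])

```text
time: 4.55
eef_pos: [0.6293, -0.0071, 0.2573]
tcp_rot: [-0.051, 0.999, -0.0, 0.0]
contact_force: [-0.5, -0.7, -0.8]
opening: 0.004
finger_force: 0.0
```

```bash
python3 go.py "[46,-85,256]"
```

```text
t 4.55 winch mm [ 44.8 -30.4 257.3] F [-0.61 -0.67 -0.8 ] twist [-0.  0. -0.]
[46,-85,256] [ 0.636 -0.061  0.256] -> [-0.0016 -0.0728  0.0018]
```

Emit:
arm_command(steps=[{"translation":[0,-0.01,0],"twist":[0,0,0],"fingers":-1},{"translation":[0,-0.02,0],"twist":[0,0,0],"fingers":-1},{"translation":[0,-0.03,0],"twist":[0,0,0],"fingers":-1},{"translation":[0,-0.04,0],"twist":[0,0,0],"fingers":-1},{"translation":[0,-0.05,0],"twist":[0,0,0],"fingers":-1}])

```text
time: 5.18
eef_pos: [0.633, -0.0442, 0.2572]
tcp_rot: [-0.051, 0.999, -0.0, -0.0]
contact_force: [0.9, 0.6, -0.2]
opening: 0.002
finger_force: 0.0
```

Emit:
arm_command(steps=[{"translation":[0,-0.008,0],"twist":[0,0,0],"fingers":-1},{"translation":[0,-0.016,0],"twist":[0,0,0],"fingers":-1},{"translation":[0,-0.023,0],"twist":[0,0,0],"fingers":-1},{"translation":[0,-0.023,0],"twist":[0,0,0],"fingers":-1}])

```text
time: 5.68
eef_pos: [0.6348, -0.0613, 0.2571]
tcp_rot: [-0.051, 0.999, 0.0, -0.0]
contact_force: [-0.6, 0.0, 0.8]
opening: 0.001
finger_force: 0.0
```

Emit:
arm_command(steps=[{"translation":[0,0.03,0],"twist":[0,0,0],"fingers":-1},{"translation":[0,0.06,-0.01],"twist":[0,0,0],"fingers":-1},{"translation":[0,0.1,-0.06],"twist":[0,0,0],"fingers":-1},{"translation":[0,0.14,-0.08],"twist":[0,0,0],"fingers":-1},{"translation":[0,0.18,-0.08],"twist":[0,0,0],"fingers":-1}])

```text
time: 6.3
eef_pos: [0.6213, 0.0763, 0.3208]
tcp_rot: [-0.052, 0.999, -0.0, 0.003]
contact_force: [-0.2, 0.2, 0.5]
opening: -0.003
finger_force: 0.0
```

```bash
python3 - <<'E'
from h import *
p=read_camera("scene");save(p,"pics/s2.png")
im=cv2.imread("pics/s2.png")[120:330,180:400];cv2.imwrite("pics/s2c.png",cv2.resize(im,None,fx=2.5,fy=2.5,interpolation=3))
E
python3 go.py "[-60,107,320]" "[-60,107,190]"
```

```text
t 6.35 winch mm [ 44.7  57.  319.6] F [0.02 0.38 0.07] twist [0.003 0.003 0.005]
[-60,107,320] [0.511 0.119 0.32 ] -> [ 0.1393  0.0673 -0.0008]
[-60,107,190] [0.511 0.119 0.19 ] -> [0.1399 0.0668 0.1726]
```

View pics/s2c.png

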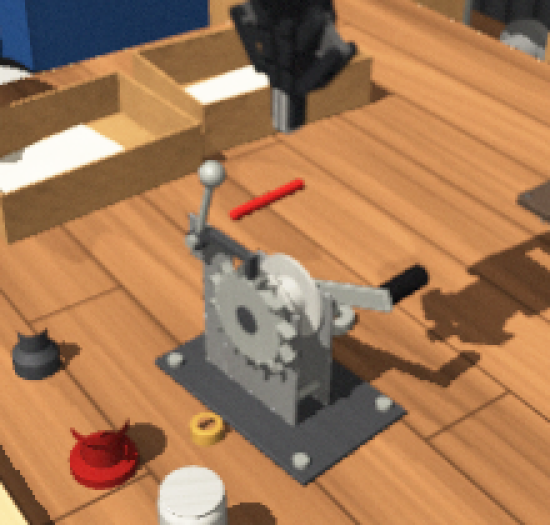

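The ball is unchanged at crop (210,172), so the push either missed or didn't carry past the top. I'll check where the TCP projects against the visible tip at crop (288,130).

Run:
```python
from fit import *
v=np.load("v.npy");s=get_state();P=s["eef_pos"]
S=read_camera("scene");T=read_camera("top")
pr=lambda X:((proj(S,X)-[180,120]+.5)*2.5).round(1)
print("tcp",pr(P),"10mm up",pr(P+[0,0,.01]),"knob",pr(W(v,K)), "knob lifted",pr(W(v,[.046,-.121,.258])))
R=np.array([S["R"]]);
for y in (-.03,-.085): print(y,pr(W(v,[.045,y,.257])))
save(T,"pics/t2.png");im=cv2.imread("pics/t2.png")[110:260,215:375];a=cv2.resize(im,None,fx=2.4,fy=2.4,interpolation=3)
save(S,"pics/s2.png");im=cv2.imread("pics/s2.png")[110:260,240:400];b=cv2.resize(im,None,fx=2.4,fy=2.4,interpolation=3)
im=a;q=(proj(T,P)-[215,110]+.5)*2.4;cv2.circle(im,tuple(q.astype(int)),3,(0,255,0),1)
cv2.circle(b,tuple(((proj(S,P)-[240,110]+.5)*2.4).astype(int)),3,(0,255,0),1)
cv2.imwrite("pics/st2.png",np.hstack([a,b]))
for q in ["pawl_knob","pawl_nose","pawl"]: print(q,recognise(S,q)[:2],recognise(T,q)[:2])
```

```text
tcp [292.4 168.5] 10mm up [292.7 158.3] knob [209.2 173.7] knob lifted [167.1 152.7]
-0.03 [227.2 190.2]
-0.085 [190.6 167.4]
pawl_knob [{'point': [215.9, 268.1], 'conf': 0.69}] [{'point': [171.6, 298.3], 'conf': 0.91}, {'point': [195.1, 280.7], 'conf': 0.4}]
pawl_nose [{'point': [209.7, 264.8], 'conf': 0.86}] [{'point': [174.0, 297.6], 'conf': 0.67}]
pawl [{'point': [209.7, 265.0], 'conf': 0.91}] [{'point': [174.9, 295.1], 'conf': 0.79}]
```

View pics/st2.png

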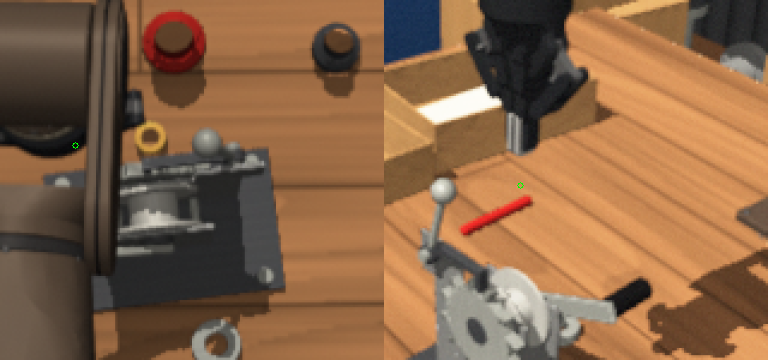

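The overlay shows the visible fingertip (right crop (521,153)) well above the projected TCP (521,185), by about 32 mm if that is height. So the tip passed over the ball. I'll check the cause with the wrist camera.

Run:
```python
from fit import *
from scipy.spatial.transform import Rotation as Ro
v=np.load("v.npy");s=get_state()
p=read_camera("wrist");A=np.eye(4);A[:3,:3]=Ro.from_quat(s["tcp_rot"]).as_matrix();A[:3,3]=s["eef_pos"]
M=A@p["T_tool_cam"];p["R"]=M[:3,:3].T;p["t"]=-M[:3,:3].T@M[:3,3]
print(np.round(p["T_tool_cam"],3).tolist(),s["eef_pos"])
im=cv2.cvtColor(p["pixels"],cv2.COLOR_RGB2BGR).copy()
for i,X in enumerate([K,grip(-.03,-.03),grip(-.03,-.086)]+[[a*.075,b*.12,.008] for a in(1,-1) for b in(1,-1)]+[[.046,0,.125]]):
    q=proj(p,W(v,X));print(i,q.round(0))
    cv2.circle(im,tuple(q.astype(int)),4,(0,255,0),1);cv2.putText(im,str(i),tuple(q.astype(int)),0,.5,(0,255,0))
q=proj(p,s["eef_pos"]);print("tcp",q);cv2.circle(im,tuple(q.astype(int)),5,(0,0,255),1)
cv2.imwrite("pics/w2.png",im)
```

```text
[[-0.0, -0.957, -0.291, 0.074], [1.0, -0.0, -0.0, -0.001], [0.0, -0.291, 0.957, -0.177], [0.0, 0.0, 0.0, 1.0]] [0.62095854 0.07269026 0.3169208 ]
0 [147. 212.]
1 [341. 106.]
2 [343.  44.]
3 [331. 178.]
4 [175. 178.]
5 [336.  73.]
6 [165.  74.]
7 [243. 175.]
tcp [286.45112992 237.88280553]
```

View pics/w2.png

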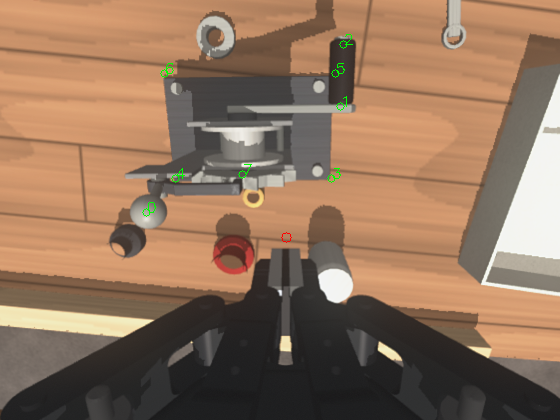

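The wrist overlay fits the winch well, with the ball on mark 0, so the arm pose and the winch fit are right. The shut tips end at about row 248, while the TCP projects to row 238, so the real tip sits behind the TCP. I'll work out how far.

```bash
python3 - <<'E'
from fit import *
p=read_camera("wrist");M=p["T_tool_cam"];p["R"]=M[:3,:3].T;p["t"]=-M[:3,:3].T@M[:3,3]
for z in(0,-.01,-.02,-.03,-.04):print(z,[proj(p,[x,y,z]).round(1).tolist() for x,y in((0,0),(.011,0),(0,.014))])
S=read_camera("scene");P=get_state()["eef_pos"]
for z in(0,.02,.03,.04):print(z,((proj(S,P+[0,0,z])-[240,110]+.5)*2.4).round(0))
E
python3 go.py
```

```text
0 [[286.5, 237.9], [286.5, 220.3], [310.1, 237.9]]
-0.01 [[286.5, 244.8], [286.5, 226.4], [311.4, 244.8]]
-0.02 [[286.6, 252.5], [286.6, 233.2], [312.9, 252.5]]
-0.03 [[286.7, 261.1], [286.7, 240.8], [314.5, 261.0]]
-0.04 [[286.8, 270.7], [286.8, 249.4], [316.4, 270.7]]
0 [131. 185.]
0.02 [132. 166.]
0.03 [132. 156.]
0.04 [132. 145.]
t 6.9 winch mm [ 44.7  49.9 317. ] F [0.52 0.82 0.17] twist [ 0.    -0.    -0.001]
```

The real tip is about 34 mm behind the TCP and about 15 mm thick along y. I redo the push with the TCP about 35 mm lower (tip about 256 mm, body bottom about 295 mm, above the ball).

Emit:
arm_command(steps=[{"translation":[-0.002,-0.03,0.05],"twist":[0,0,0],"fingers":-1},{"translation":[-0.002,-0.05,0.1],"twist":[0,0,0],"fingers":-1},{"translation":[-0.002,-0.06,0.127],"twist":[0,0,0],"fingers":-1},{"translation":[-0.002,-0.06,0.127],"twist":[0,0,0],"fingers":-1},{"translation":[-0.002,-0.06,0.127],"twist":[0,0,0],"fingers":-1}])

```text
time: 7.52
eef_pos: [0.628, 0.029, 0.2239]
tcp_rot: [-0.051, 0.999, -0.0, 0.001]
contact_force: [0.0, -0.0, -0.1]
opening: 0.002
finger_force: 0.0
```

Emit:
arm_command(steps=[{"translation":[0,-0.015,0],"twist":[0,0,0],"fingers":-1},{"translation":[0,-0.03,0],"twist":[0,0,0],"fingers":-1},{"translation":[0,-0.04,0],"twist":[0,0,0],"fingers":-1},{"translation":[0,-0.05,0],"twist":[0,0,0],"fingers":-1},{"translation":[0,-0.06,0],"twist":[0,0,0],"fingers":-1}])

```text
time: 8.15
eef_pos: [0.6318, -0.0165, 0.2221]
tcp_rot: [-0.051, 0.999, 0.0, 0.0]
contact_force: [-0.5, -0.7, 0.4]
opening: -0.0
finger_force: 0.2
```

Emit:
arm_command(steps=[{"translation":[0,-0.01,0],"twist":[0,0,0],"fingers":-1},{"translation":[0,-0.02,0],"twist":[0,0,0],"fingers":-1},{"translation":[0,-0.03,0],"twist":[0,0,0],"fingers":-1},{"translation":[0,-0.04,0],"twist":[0,0,0],"fingers":-1},{"translation":[0,-0.05,0],"twist":[0,0,0],"fingers":-1}])

```text
time: 8.78
eef_pos: [0.6355, -0.0539, 0.2219]
tcp_rot: [-0.051, 0.999, -0.0, -0.0]
contact_force: [-0.6, -0.0, -0.3]
opening: 0.001
finger_force: 0.0
```

```bash
python3 go.py "[46,-92,222]"
python3 - <<'E'
from h import *
p=read_camera("scene");save(p,"pics/s3.png");print([recognise(p,q)[:1] for q in("pawl_knob","pawl_nose")])
im=cv2.imread("pics/s3.png")[120:330,180:400];cv2.imwrite("pics/s3c.png",cv2.resize(im,None,fx=2.5,fy=2.5,interpolation=3))
E
```

```text
t 8.78 winch mm [ 46.2 -77.6 221.9] F [-0.61  0.02 -0.31] twist [-0. -0.  0.]
[46,-92,222] [ 0.637 -0.068  0.222] -> [ 0.0003 -0.0193 -0.0001]
[[{'point': [205.6, 257.7], 'conf': 0.79}], [{'point': [203.4, 256.9], 'conf': 0.71}]]
```

View pics/s3c.png

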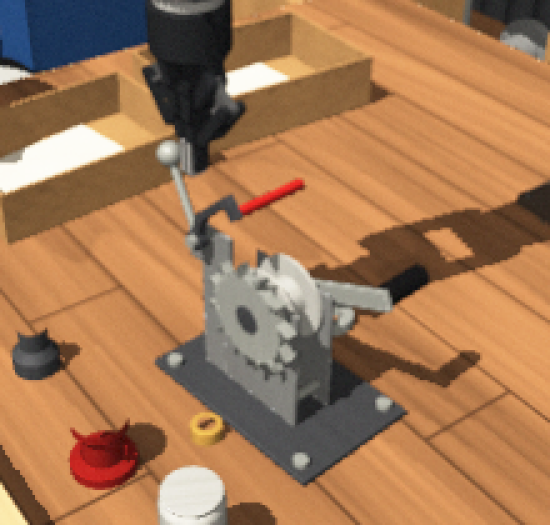

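The pawl is lifted: the ball at (168,152) matches the predicted rest at (167,153), and the nose is clear of the wheel. Next the crank, at x = −66 for more body clearance.

Emit:
arm_command(steps=[{"translation":[0,0.04,0],"twist":[0,0,0],"fingers":-1},{"translation":[0,0.1,-0.03],"twist":[0,0,0],"fingers":-1},{"translation":[0.05,0.16,-0.04],"twist":[0,0,0],"fingers":-1},{"translation":[0.1,0.21,-0.03],"twist":[0,0,0],"fingers":-1},{"translation":[0.149,0.246,-0.011],"twist":[0,0,0],"fingers":-1}])

```text
time: 9.55
eef_pos: [0.5045, 0.1204, 0.231]
tcp_rot: [-0.052, 0.999, 0.0, 0.001]
contact_force: [0.2, -0.0, 0.3]
opening: 0.001
finger_force: 0.0
```

Emit:
arm_command(steps=[{"translation":[0,0,0],"twist":[0,0,0],"fingers":-1}])

```text
time: 9.68
eef_pos: [0.5021, 0.1205, 0.2284]
tcp_rot: [-0.053, 0.999, 0.0, -0.002]
contact_force: [0.2, -0.7, 0.7]
opening: 0.001
finger_force: 0.0
```

```bash
python3 go.py "[-66,107,150]" "[-66,107,87]"
```

```text
t 9.68 winch mm [-68.7 109.6 228.4] F [ 0.14 -0.71  0.73] twist [ 0.001 -0.003  0.003]
[-66,107,150] [0.505 0.118 0.15 ] -> [-0.0039 -0.0035  0.1045]
[-66,107,87] [0.505 0.118 0.087] -> [-0.0042 -0.0035  0.1885]
```

Down to just above the handle, then slowly down to feel contact.

Emit:
arm_command(steps=[{"translation":[0,-0.003,0.04],"twist":[0,0,0],"fingers":-1},{"translation":[0,-0.003,0.08],"twist":[0,0,0],"fingers":-1},{"translation":[0,-0.003,0.104],"twist":[0,0,0],"fingers":-1},{"translation":[0,-0.003,0.104],"twist":[0,0,0],"fingers":-1}])

```text
time: 10.18
eef_pos: [0.5053, 0.1162, 0.151]
tcp_rot: [-0.051, 0.999, -0.0, -0.001]
contact_force: [0.8, 1.1, -0.0]
opening: 0.001
finger_force: 0.0
```

Emit:
arm_command(steps=[{"translation":[0,0,0.008],"twist":[0,0,0],"fingers":-1},{"translation":[0,0,0.016],"twist":[0,0,0],"fingers":-1},{"translation":[0,0,0.024],"twist":[0,0,0],"fingers":-1},{"translation":[0,0,0.032],"twist":[0,0,0],"fingers":-1},{"translation":[0,0,0.04],"twist":[0,0,0],"fingers":-1}])

```text
time: 10.8
eef_pos: [0.5058, 0.1166, 0.122]
tcp_rot: [-0.051, 0.999, 0.0, 0.0]
contact_force: [-0.2, 3.2, 2.7]
opening: 0.001
finger_force: 1.4
```

```bash
python3 go.py
cat > see.py <<'E'
from fit import *
import sys
v=np.load("v.npy");S=read_camera("scene");save(S,f"pics/{sys.argv[1]}.png")
im=cv2.resize(cv2.imread(f"pics/{sys.argv[1]}.png")[150:310,220:370],None,fx=4,fy=3.75,interpolation=3)
for w in(-.03,.36,.45,.52):
    q=(proj(S,W(v,grip(w,-.03)))-[220,150]+.5)*[4,3.75];print(w,q.round(0));cv2.circle(im,tuple(q.astype(int)),3,(0,255,0),1)
cv2.imwrite(f"pics/{sys.argv[1]}c.png",im)
E
python3 see.py s4
```

```text
t 10.8 winch mm [-65.3 105.3 122. ] F [0.1  3.24 2.72] twist [0. 0. 0.]
-0.03 [449. 346.]
0.36 [451. 402.]
0.45 [449. 413.]
0.52 [446. 421.]
```

View pics/s4c.png

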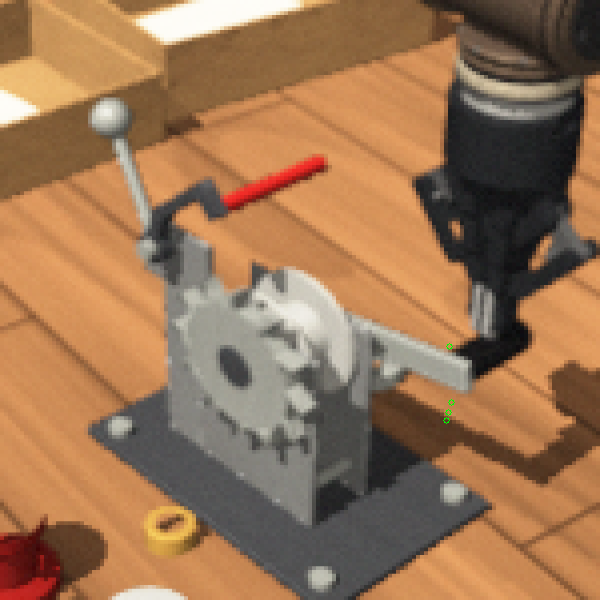

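The tip presses on the handle (about 2.7 N, plus lateral drag because the handle swings +y), and the handle has started down. The ball is still over at (110,118). I'll measure the wheel angle by matching the crank-arm end against the earlier picture.

```bash
cat > wa.py <<'E'
from fit import *
import sys
v=np.load("v.npy");S=read_camera("scene");save(S,f"pics/{sys.argv[1]}.png")
P=lambda w,x=-.03:proj(S,W(v,grip(w,x)))
a=cv2.imread("pics/s3.png",0);b=cv2.imread(f"pics/{sys.argv[1]}.png",0)
best=[]
for w in np.arange(-.06,.7,.01):
    # affine from crank plane: axle, grip, perpendicular point
    def pts(w):
        g=np.array(grip(w,-.03));c=np.array([-.03,0,.125]);d=g-c;n=np.array([0,-d[2],d[1]])
        return np.float32([proj(S,W(v,q)) for q in(c,g,c+n)])
    M=cv2.getAffineTransform(pts(w),pts(-.03))
    wb=cv2.warpAffine(b,M,(560,420))
    c=P(-.03);x,y=(c-[16,6]).astype(int)
    best.append((cv2.matchTemplate(wb[y-8:y+10,x-14:x+18],a[y-8:y+10,x-14:x+18],cv2.TM_CCOEFF_NORMED)[0,0],round(w,2)))
print(sorted(best,reverse=True)[:4])
E
python3 wa.py s4b; python3 go.py
```

```text
[(np.float32(0.57049257), np.float64(0.2)), (np.float32(0.56554335), np.float64(0.19)), (np.float32(0.5614514), np.float64(0.21)), (np.float32(0.5499959), np.float64(0.18))]
t 10.9 winch mm [-66.2 104.9 121. ] F [ 0.44 -0.81  0.76] twist [-0.001 -0.002  0.   ]
```

Emit:
arm_command(steps=[{"translation":[0,0.001,0.006],"twist":[0,0,0],"fingers":-1},{"translation":[0,0.003,0.012],"twist":[0,0,0],"fingers":-1},{"translation":[0,0.004,0.018],"twist":[0,0,0],"fingers":-1},{"translation":[0,0.005,0.024],"twist":[0,0,0],"fingers":-1},{"translation":[0,0.005,0.03],"twist":[0,0,0],"fingers":-1}])

```text
time: 11.52
eef_pos: [0.5052, 0.1204, 0.0994]
tcp_rot: [-0.051, 0.999, 0.0, -0.0]
contact_force: [-1.3, -0.1, 2.5]
opening: 0.003
finger_force: 1.1
```

```bash
python3 wa.py s5; python3 go.py
```

```text
[(np.float32(0.5345212), np.float64(0.4)), (np.float32(0.5335849), np.float64(0.39)), (np.float32(0.52483827), np.float64(0.41)), (np.float32(0.5242503), np.float64(0.38))]
t 11.57 winch mm [-65.7 109.2  98.8] F [-0.53 -0.44  0.74] twist [ 0.001 -0.    -0.   ]
```

```bash
cat > wt.py <<'E'
from fit import *
import sys
v=np.load("v.npy");S=read_camera("scene")
c=np.array([.052,0,.125]);N=200
def polar(f):
    im=cv2.imread(f,0);th=np.linspace(0,2*np.pi,360,endpoint=False);r=np.linspace(.049,.059,10)
    g=np.array([[proj(S,W(v,c+[0,R*np.sin(t),R*np.cos(t)])) for t in th] for R in r],np.float32)
    return cv2.remap(im,g[...,0],g[...,1],cv2.INTER_LINEAR).mean(0)
def ph(f):   # phase of 12-tooth pattern, local over lit arcs
    s=polar(f).astype(float); s=cv2.GaussianBlur(s[None],(0,0),3)[0]-cv2.GaussianBlur(s[None],(0,0),20,borderType=cv2.BORDER_REFLECT)[0]
    return s
a,b=ph("pics/s3.png"),ph(f"pics/{sys.argv[1]}.png")
F=lambda s:(s*np.exp(-12j*np.radians(np.arange(360)))).sum()
print("phase diff rad",((np.angle(F(a))-np.angle(F(b)))/12)%(np.pi/6), abs(F(a)),abs(F(b)))
cc=[(np.corrcoef(np.roll(a,k)[20:200],b[20:200])[0,1].round(3),round(np.radians(k),3)) for k in range(0,36)];print(sorted(cc,reverse=True)[:5])
E
for f in s3 s4b s5; do python3 wt.py $f; done
```

```text
phase diff rad 0.0 2092.8261691580324 2092.8261691580324
[(np.float64(1.0), np.float64(0.0)), (np.float64(0.979), np.float64(0.017)), (np.float64(0.917), np.float64(0.035)), (np.float64(0.817), np.float64(0.052)), (np.float64(0.692), np.float64(0.506))]
phase diff rad 0.24206362434820983 2092.8261691580324 2095.1173418976314
[(np.float64(0.892), np.float64(0.227)), (np.float64(0.888), np.float64(0.244)), (np.float64(0.854), np.float64(0.209)), (np.float64(0.844), np.float64(0.262)), (np.float64(0.777), np.float64(0.192))]
phase diff rad 0.42819496819335207 2092.8261691580324 2190.4270429716967
[(np.float64(0.83), np.float64(0.419)), (np.float64(0.814), np.float64(0.436)), (np.float64(0.806), np.float64(0.401)), (np.float64(0.762), np.float64(0.454)), (np.float64(0.743), np.float64(0.384))]
```

Tooth phase (0.43 turned from about −0.03) and the crank match agree on wheel ≈ 0.40. I push about 4.5 mm more.

Emit:
arm_command(steps=[{"translation":[0,0,0.003],"twist":[0,0,0],"fingers":-1},{"translation":[0,0,0.006],"twist":[0,0,0],"fingers":-1},{"translation":[0,0,0.006],"twist":[0,0,0],"fingers":-1}])

```text
time: 12.1
eef_pos: [0.5055, 0.1204, 0.0952]
tcp_rot: [-0.051, 0.999, 0.0, 0.0]
contact_force: [-0.7, 2.0, 0.7]
opening: -0.002
finger_force: 0.5
```

Emit:
arm_command(steps=[{"translation":[0,0,-0.03],"twist":[0,0,0],"fingers":-1},{"translation":[0,0,-0.09],"twist":[0,0,0],"fingers":-1},{"translation":[0,0,-0.16],"twist":[0,0,0],"fingers":-1},{"translation":[0,0,-0.23],"twist":[0,0,0],"fingers":-1},{"translation":[0,0,-0.3],"twist":[0,0,0],"fingers":-1}])

```text
time: 12.72
eef_pos: [0.505, 0.1201, 0.3215]
tcp_rot: [-0.051, 0.999, -0.0, -0.0]
contact_force: [0.8, 0.3, -0.2]
opening: -0.0
finger_force: 0.0
```

```bash
python3 wa.py s6; python3 wt.py s6; python3 go.py "[46,-160,330]"
```

```text
[(np.float32(0.5397513), np.float64(0.44)), (np.float32(0.5390655), np.float64(0.43)), (np.float32(0.53165376), np.float64(0.45)), (np.float32(0.5307849), np.float64(0.42))]
phase diff rad 0.4674943086402852 2092.8261691580324 2168.665694307742
[(np.float64(0.843), np.float64(0.471)), (np.float64(0.843), np.float64(0.454)), (np.float64(0.808), np.float64(0.489)), (np.float64(0.805), np.float64(0.436)), (np.float64(0.738), np.float64(0.506))]
t 12.82 winch mm [-62.6 108.7 328.1] F [ 0.96  0.77 -0.04] twist [-0.001  0.013  0.   ]
[46,-160,330] [ 0.644 -0.136  0.33 ] -> [-0.1448 -0.3582 -0.    ]
```

Wheel ≈ 0.44. Now I cross high over to the −y side of the ball.

Emit:
arm_command(steps=[{"translation":[-0.03,-0.075,0],"twist":[0,0,0],"fingers":-1},{"translation":[-0.06,-0.15,0],"twist":[0,0,0],"fingers":-1},{"translation":[-0.09,-0.225,0],"twist":[0,0,0],"fingers":-1},{"translation":[-0.12,-0.3,0],"twist":[0,0,0],"fingers":-1},{"translation":[-0.145,-0.37,0],"twist":[0,0,0],"fingers":-1}])

```text
time: 13.45
eef_pos: [0.6423, -0.1467, 0.3186]
tcp_rot: [-0.051, 0.999, 0.0, -0.001]
contact_force: [0.6, 0.1, 0.8]
opening: -0.001
finger_force: 0.0
```

Emit:
arm_command(steps=[{"translation":[0,0,0],"twist":[0,0,0],"fingers":-1},{"translation":[0,0,0],"twist":[0,0,0],"fingers":-1}])

```text
time: 13.7
eef_pos: [0.6414, -0.1445, 0.3189]
tcp_rot: [-0.051, 0.999, 0.001, -0.001]
contact_force: [-0.1, 0.5, 0.8]
opening: -0.002
finger_force: 0.0
```

```bash
python3 go.py "[46,-168,222]"
```

```text
t 13.7 winch mm [  42.8 -168.3  318.9] F [-0.03  0.54  0.78] twist [ 0.001 -0.002 -0.   ]
[46,-168,222] [ 0.645 -0.144  0.222] -> [-0.0044  0.0002  0.1291]
```

Emit:
arm_command(steps=[{"translation":[-0.004,0,0.05],"twist":[0,0,0],"fingers":-1},{"translation":[-0.004,0,0.1],"twist":[0,0,0],"fingers":-1},{"translation":[-0.004,0,0.129],"twist":[0,0,0],"fingers":-1},{"translation":[-0.004,0,0.129],"twist":[0,0,0],"fingers":-1},{"translation":[-0.004,0.015,0.129],"twist":[0,0,0],"fingers":-1}])

```text
time: 14.32
eef_pos: [0.6445, -0.1332, 0.2255]
tcp_rot: [-0.051, 0.999, -0.001, 0.001]
contact_force: [0.6, -0.7, 0.9]
opening: 0.003
finger_force: 0.0
```

Emit:
arm_command(steps=[{"translation":[0,0.012,0],"twist":[0,0,0],"fingers":-1},{"translation":[0,0.024,0],"twist":[0,0,0],"fingers":-1},{"translation":[0,0.034,0],"twist":[0,0,0],"fingers":-1},{"translation":[0,0.044,0],"twist":[0,0,0],"fingers":-1},{"translation":[0,0.054,0],"twist":[0,0,0],"fingers":-1}])

```text
time: 14.95
eef_pos: [0.6412, -0.097, 0.2322]
tcp_rot: [-0.051, 0.999, -0.006, 0.003]
contact_force: [-8.1, -9.3, 21.6]
opening: -0.004
finger_force: 10.4
```

```bash
python3 go.py "[46,-90,222]"
```

```text
t 14.95 winch mm [  47.5 -121.1  232.2] F [-9.01 -8.38 21.57] twist [-0.011  0.006  0.   ]
[46,-90,222] [ 0.637 -0.066  0.222] -> [0.002  0.0416 0.0131]
```

The force (21 N up) shows the tip rode up onto the ball, so the real tip is nearer 38 mm behind the TCP. I lift off, back away and retry lower.

Emit:
arm_command(steps=[{"translation":[0,0,-0.03],"twist":[0,0,0],"fingers":-1},{"translation":[0,-0.02,-0.06],"twist":[0,0,0],"fingers":-1},{"translation":[0,-0.06,-0.06],"twist":[0,0,0],"fingers":-1},{"translation":[0,-0.08,-0.06],"twist":[0,0,0],"fingers":-1},{"translation":[0,-0.08,-0.06],"twist":[0,0,0],"fingers":-1}])

```text
time: 15.58
eef_pos: [0.6454, -0.1529, 0.2678]
tcp_rot: [-0.051, 0.999, 0.0, -0.001]
contact_force: [0.9, 0.2, -0.1]
opening: -0.003
finger_force: 0.0
```

```bash
python3 go.py "[46,-172,212]"; python3 wa.py s7; python3 wt.py s7;python3 - <<'E'
from fit import *
v=np.load("v.npy");p=read_camera("scene")
# ball by template from s3 (lifted) around predicted
c=proj(p,W(v,[.046,-.121,.258]));x,y=c.astype(int)
a=cv2.imread("pics/s3.png")[y-7:y+8,x-7:x+3];b=cv2.imread("pics/s7.png")[y-20:y+21,x-20:x+21]
m=cv2.matchTemplate(b,a,cv2.TM_CCOEFF_NORMED);i=np.unravel_index(m.argmax(),m.shape);print("ball shift rc",i[0]-13,i[1]-13,m.max())
P=get_state()["eef_pos"]
g=cv2.imread("pics/s7.png",0)
for z in range(0,60,5):
    q=proj(p,P+[0,0,z/1e3]).round().astype(int); print(z,q,g[q[1],q[0]-3:q[0]+4])
E
```

```text
t 15.57 winch mm [  45.9 -177.1  267.8] F [ 0.87  0.06 -0.15] twist [ 0.001 -0.001 -0.001]
[46,-172,212] [ 0.645 -0.148  0.212] -> [-0.0001  0.0068  0.0744]
[(np.float32(0.5394187), np.float64(0.44)), (np.float32(0.5392233), np.float64(0.43)), (np.float32(0.53117836), np.float64(0.45)), (np.float32(0.530289), np.float64(0.42))]
phase diff rad 0.46797828229115396 2092.8261691580324 2159.090530996451
[(np.float64(0.844), np.float64(0.471)), (np.float64(0.842), np.float64(0.454)), (np.float64(0.809), np.float64(0.489)), (np.float64(0.803), np.float64(0.436)), (np.float64(0.741), np.float64(0.506))]
ball shift rc 0 0 0.994223
0 [233 169] [188 186 185 180 172 160 155]
5 [233 167] [181 173 160 151 151 151 150]
10 [233 166] [170 155 151 152 152 152 155]
15 [233 164] [149 154 152 154 154 153 153]
20 [232 162] [150 150 150 149 152 151 151]
25 [232 160] [148 151 147 150 150 150 153]
30 [232 158] [141 130 120 119 132 140 145]
35 [232 157] [118 121  98  83  84 103 121]
40 [232 155] [130 117  63  30  22  20  29]
45 [232 153] [148 104  60  30  26  24  23]
50 [232 151] [156  90  52  33  22  23  24]
55 [232 149] [151  86  48  28  24  15  23]
```

Emit:
arm_command(steps=[{"translation":[0,0.004,0.04],"twist":[0,0,0],"fingers":-1},{"translation":[0,0.006,0.073],"twist":[0,0,0],"fingers":-1},{"translation":[0,0.006,0.073],"twist":[0,0,0],"fingers":-1},{"translation":[0,0.02,0.073],"twist":[0,0,0],"fingers":-1},{"translation":[0,0.035,0.073],"twist":[0,0,0],"fingers":-1}])

```text
time: 16.35
eef_pos: [0.6438, -0.1257, 0.2157]
tcp_rot: [-0.051, 0.999, -0.0, 0.001]
contact_force: [-0.4, 0.1, -0.6]
opening: -0.001
finger_force: 0.0
```

Emit:
arm_command(steps=[{"translation":[0,0.008,0],"twist":[0,0,0],"fingers":-1},{"translation":[0,0.016,-0.001],"twist":[0,0,0],"fingers":-1},{"translation":[0,0.024,-0.002],"twist":[0,0,0],"fingers":-1}])

```text
time: 16.73
eef_pos: [0.6413, -0.1082, 0.2156]
tcp_rot: [-0.051, 0.999, -0.0, 0.0]
contact_force: [-0.7, -0.4, 0.2]
opening: -0.001
finger_force: 0.3
```

```bash
python3 go.py "[46,-90,218]"
```

```text
t 16.73 winch mm [  46.4 -132.2  215.6] F [-0.77 -0.34  0.2 ] twist [-0.  0. -0.]
[46,-90,218] [ 0.637 -0.066  0.218] -> [ 0.0005  0.0563 -0.0032]
```

No vertical load now, and the ball is being pushed. I continue over the top.

Emit:
arm_command(steps=[{"translation":[0,0.008,-0.002],"twist":[0,0,0],"fingers":-1},{"translation":[0,0.016,-0.003],"twist":[0,0,0],"fingers":-1},{"translation":[0,0.024,-0.004],"twist":[0,0,0],"fingers":-1},{"translation":[0,0.032,-0.005],"twist":[0,0,0],"fingers":-1},{"translation":[0,0.04,-0.006],"twist":[0,0,0],"fingers":-1}])

```text
time: 17.35
eef_pos: [0.638, -0.0782, 0.2196]
tcp_rot: [-0.051, 0.999, 0.0, -0.0]
contact_force: [0.4, 0.4, 0.4]
opening: -0.001
finger_force: 0.0
```

Emit:
arm_command(steps=[{"translation":[0,0.006,0],"twist":[0,0,0],"fingers":-1},{"translation":[0,0.012,0],"twist":[0,0,0],"fingers":-1},{"translation":[0,0.018,0],"twist":[0,0,0],"fingers":-1},{"translation":[0,0.018,0],"twist":[0,0,0],"fingers":-1}])

```text
time: 17.85
eef_pos: [0.6367, -0.0649, 0.2197]
tcp_rot: [-0.051, 0.999, -0.0, -0.0]
contact_force: [-0.3, 0.2, 0.6]
opening: -0.002
finger_force: 0.0
```

```bash
python3 go.py
python3 - <<'E'
from fit import *
p=read_camera("scene");save(p,"pics/s8.png");v=np.load("v.npy")
a0=cv2.imread("pics/s1.png");b=cv2.imread("pics/s8.png")
for n,X in(("ball",K),("nose",[.046,0,.18])):
    x,y=proj(p,W(v,X)).astype(int);a=a0[y-7:y+8,x-7:x+8];m=cv2.matchTemplate(b[y-15:y+16,x-15:x+16],a,cv2.TM_CCOEFF_NORMED);i=np.unravel_index(m.argmax(),m.shape);print(n,"shift rc",i[0]-8,i[1]-8,m.max(),m[8,8])
E
```

```text
t 17.85 winch mm [ 46.2 -88.7 219.7] F [-0.23  0.21  0.6 ] twist [-0. -0.  0.]
ball shift rc 0 0 0.9251325 0.9251325
nose shift rc 0 0 0.91239923 0.91239923
```

The ball and nose are back at their pawl-down pixels. I withdraw and take the last look.

Emit:
arm_command(steps=[{"translation":[0,-0.05,0],"twist":[0,0,0],"fingers":-1},{"translation":[0,-0.12,0],"twist":[0,0,0],"fingers":-1},{"translation":[0,-0.15,-0.07],"twist":[0,0,0],"fingers":-1},{"translation":[0,-0.17,-0.14],"twist":[0,0,0],"fingers":-1},{"translation":[0,-0.17,-0.2],"twist":[0,0,0],"fingers":-1}])

```text
time: 18.52
eef_pos: [0.6497, -0.1939, 0.3718]
tcp_rot: [-0.05, 0.999, -0.0, 0.001]
contact_force: [0.3, 0.6, 0.5]
opening: -0.0
finger_force: 0.0
```

```bash
python3 go.py; python3 wa.py s9; python3 wt.py s9
python3 - <<'E'
from fit import *
p=read_camera("scene");v=np.load("v.npy")
a0=cv2.imread("pics/s1.png");b=cv2.imread("pics/s9.png");b4=lambda i:cv2.resize(i,None,fx=8,fy=8,interpolation=3)
for n,X in(("ball",K),("nose",[.046,0,.18])):
    x,y=proj(p,W(v,X)).astype(int);a=b4(a0[y-7:y+8,x-7:x+8]);m=cv2.matchTemplate(b4(b[y-11:y+12,x-11:x+12]),a,cv2.TM_CCOEFF_NORMED);i=np.unravel_index(m.argmax(),m.shape);print(n,(i[0]-32)/8,(i[1]-32)/8,m.max())
cv2.imwrite("pics/s9c.png",cv2.resize(b[150:330,200:400],None,fx=3.3,fy=3.3,interpolation=3))
E
```

```text
t 18.52 winch mm [  46.  -218.3  371.8] F [0.32 0.56 0.48] twist [-0.001  0.001 -0.002]
[(np.float32(0.54822797), np.float64(0.43)), (np.float32(0.54717016), np.float64(0.44)), (np.float32(0.54082155), np.float64(0.42)), (np.float32(0.5373263), np.float64(0.45))]
phase diff rad 0.4528142937716848 2092.8261691580324 1999.8703785207974
[(np.float64(0.772), np.float64(0.454)), (np.float64(0.763), np.float64(0.471)), (np.float64(0.746), np.float64(0.436)), (np.float64(0.721), np.float64(0.489)), (np.float64(0.685), np.float64(0.419))]
ball 0.0 0.0 0.99834424
nose 0.0 0.0 0.91003704
```

View pics/s9c.png

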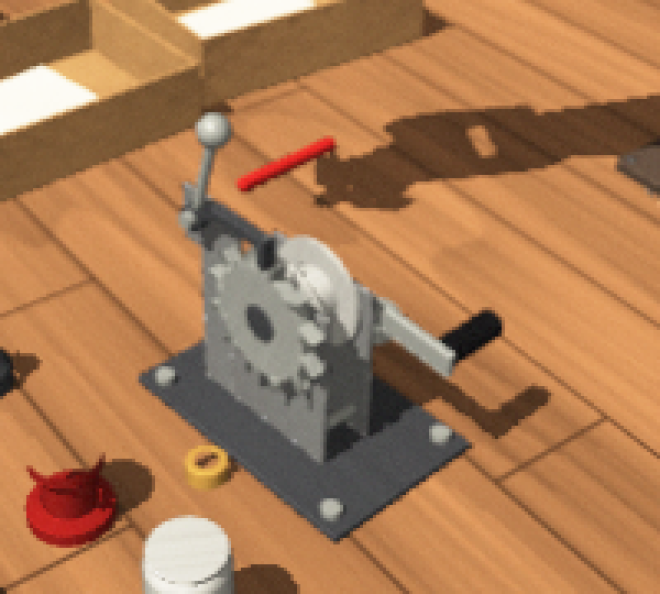

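The picture shows the ball at crop (213,128) in its pawl-down position, the nose seated in the wheel at (268,248), the crank a notch lower and the bystanders in place. The arm is clear.

```bash
python3 -c "
from plant import *
print(sign_off())"
```

```text
the job is handed in; nothing more can be done
None
```

The winch is let back one notch (wheel at about 0.44 rad by camera) with the pawl fully down, the arm clear and the job handed in; on the way one push missed the ball and another rode up onto it at about 22 N before the retry worked.

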